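# Pull the stray rosette out of the border line and close the line up

### The job

A rubber-stamp rosette has got into the line of bar blocks on the galley. Press a fingertip lightly on it and slide it out to the open front until two fingers' width clear of the line, without disturbing its neighbours; set it down flat in the tray with the other rosette; then slide the galley's knee up and press it home by feel, so that the other blocks stand closed up, snug against the head. Never press hard on the blocks, keep the bars against the rail, and leave all else where it lies.

Things in the scene. Friction and masses are not known exactly. Their poses are not given: they have to be found in the camera images.
- rosette: wooden printing block, 52 mm deep (x), 34 mm wide (y), one of the three middle ones in the line, touched by its neighbours. Carries a round rubber rosette, 29 mm across, not made to the height of type: its top lies anywhere 23 to 27.5 mm above the underside, so feel for it, at 15 mm/s or slower. It gives 1 mm at 15 N. Slides under 3 to 8 N; wood 22.5 mm tall. 0.07 kg; origin: centre of underside.
- bar_1: wooden printing block, 52 mm deep (x), 34 mm wide (y), 25 mm tall over its raised dark figure (old wood: widths true to 0.5 mm, heights to 1 mm), 0.07 kg; origin: centre of underside. Carries three raised bars along y; belongs in the line, first from the left, at the head.
- bar_2: wooden printing block, 52 mm deep (x), 34 mm wide (y), 25 mm tall over its raised dark figure (old wood: widths true to 0.5 mm, heights to 1 mm), 0.07 kg; origin: centre of underside. Carries three raised bars along y; belongs in the line.
- bar_3: wooden printing block, 52 mm deep (x), 34 mm wide (y), 25 mm tall over its raised dark figure (old wood: widths true to 0.5 mm, heights to 1 mm), 0.07 kg; origin: centre of underside. Carries three raised bars along y; belongs in the line.
- bar_4: wooden printing block, 52 mm deep (x), 34 mm wide (y), 25 mm tall over its raised dark figure (old wood: widths true to 0.5 mm, heights to 1 mm), 0.07 kg; origin: centre of underside. Carries three raised bars along y; belongs in the line, last on the right, next to the knee.
- galley: fixed metal galley (tray for lines of type): bed 170 mm (x) by 260 mm (y), 3 mm thick; origin: centre of underside. A rail stands along its far edge, inner face at x = +0.079, top 31 mm above the table. The blocks stand on the bed in a line along y, far ends against the rail (centres at x = +0.0527). The near part of the bed is empty; a 6 mm high lip edges it at x = -0.0835.
- head: fixed steel end stop of the line, at the galley's left (+y) end: 82 mm (x) by 16 mm (y), 24 mm tall; its face towards the line is at the galley's y = +0.112; origin: centre of underside, axes as the galley's.
- knee (a joint): sliding end stop at the line's right end. Value in m: 0 = fully back (its face at the galley's y = -0.072), growing along +y towards the head, to 0.065. Starts 3 to 10 mm off the line. Takes about 3 N to slide, 1 N or 2 N more with blocks before it; stays where left. With the four bar blocks closed up it reads about 0.048 and the force rises at once: press on to 12 to 16 N.
- knee_back (a point): centre of the knee's outer (right, -y) face, 12 mm above the bed; moves with the knee, axes as the galley's. The knee is a dark steel block 56 mm (x) by 34 mm (y), 23 mm tall, with a brass thumb post 18 mm across on top (to 50 mm above the bed) and a lug over the rail. Push this face, or pinch the post.
- tray: fixed light wooden tray, 130 mm (x) by 120 mm (y), walls 22 mm tall and 6 mm thick, floor 6 mm thick; origin: centre of underside. One rosette block stands in its far half (x > +0.015); its near half is free.
- spare: rubber rosette block like the stray one, standing in the tray with its length along the tray's y; leave it. Origin: centre of underside.
- masking_tape: roll of masking tape lying flat, 96 mm across, 25 mm tall, bystander; origin: centre of underside.
- gouge: small gouge with a dark handle, 102 mm long, 12 mm thick, bystander; origin: centre of underside.
- scraper: scraper with a fat beech handle, 160 mm long, 22 mm tall, on the flat painting board; bystander; origin: centre of underside.
There are look-alikes about, which are no part of the job. Leave any blue look-alike of the bar_1 alone.

How it is judged:
By the outcome, as a careful person would: the job done as asked, in the order asked, and still so for the second after the job is handed in, with the robot touching nothing.
It also fails if it takes over 72 s, if anything falls off the work surface, if the arm or the gripper's body presses on something with over 40 N, if the wrist force passes 120 N, or if a joint passes its speed limit or range.

### The arm

A 6-joint arm with a two-finger parallel gripper is mounted at the origin on a cart in front of the work surface, level with it; the furniture and walls round the work are solid. World frame = base frame: x ahead of the robot, y to its left, z up, the work surface at z = 0. Lengths are in m, angles in rad, forces in N, time in s.
With the tool pointing down it reaches from about 0.275 to 0.75 m from the base axis. Payload 10.2 kg.
Tool frame: the origin (TCP) lies midway between the tips of the shut fingers; the grasp point (between the pads) lies 19 mm behind it (env.hold_point_z is the distance from the TCP to the grasp point, in m); x points along the fingers, z is the direction in which the jaws open and shut, and the axes are right-handed (so a half turn about x gives the same grasp; the last joint's range is limited). The gripper opens to 85 mm and grips with 20 to 120 N. Pads are 22 mm wide; open, the fingers measure 114 mm over their backs; the gripper's body (76 mm by 85 mm) begins 54 mm behind the grasp point. The pads swing forward as they close: fully open they stand 13 mm farther back than shut.
Start: joints at [-1.514, 0.313, 1.498, -0, 1.331, -0.223], TCP at [0.145, -0.505, 0.231] pointing down, gripper open.
Joint ranges: [-2.94, 2.94], [-0.97, 2.17], [0.19, 2.56], [-1.23, 4.37], [0.02, 3.11], [-2.88, 2.88]. Speed limits (rad/s): [2.39, 2.39, 3.01, 3.14, 3.14, 3.14].

### API

Orientations are given as a unit quaternion [x, y, z, w].
In Python, from bench import env, kinematics, monitor, eyes, job gives the robot as it stands. The module is installed in compiled form; this text tells all that it offers. Calls block until the motion is done:
- env.reach(position, orientation): joint-space move of the TCP to a pose.
- env.movel(position, velocity=0.15, frame=None, guard=None): straight line of the TCP; frame=None keeps the orientation; velocity is the mean speed in m/s. With guard (N) it stops when the force on the tool has changed by that much, and returns True; else False.
- env.set_joints(angles): joint-space move.
- env.release() and env.close_gripper(effort=None): open the fingers fully, or close them until they stop; effort is the grip in N (None keeps the last).
- env.hold(seconds).
- kinematics.ik(position, orientation): joint angles nearest the present ones, or None.
- monitor.sense(): the state.
- eyes.grab_frame(name): name is "scene" or "top" or "wrist"; returns a dict with "frame" (420x560x3 uint8, red, green, blue), "mtx" (3x3 intrinsics, pixels), "view" (4x4, takes a point from world to camera coordinates). Camera axes: x right, y down, z forward; pixel columns grow to the right and rows downward; lengths in m; the calibration is good to about 2 mm. A picture is of the moment at which its call begins. There is no depth.
A pose or a line that the arm cannot do raises env.MotionError and nothing moves.
- job.hand_in(): hands the job in, once; it reports no verdict.
The state is a dict: "clock": time; "joints": joint angles; "qvel": joint speeds; "joint_efforts": joint torques, N m; "position": TCP position; "ee_rot": TCP orientation; "contact_force": force on the tool from outside, world axes, zero at the start; "ft_torque": the same for the moment, N m; "finger_gap": opening from 0.0 (shut) to 1.0 (fully open).
Only numpy, scipy, OpenCV 4.12 (cv2) and the standard library are available. Lean on these libraries where they do the work, as an engineer would, in place of code of your own. Each camera call takes 0.05 s, during which the arm holds its last target.

## Working session

There is one attempt and no reset: what is moved stays moved. The work goes in short steps, each a Python script; the robot and the scene stay as the last script left them, time stands still between calls to the robot, and variables do not carry over. Pictures are saved under pics/ and viewed, and the job is handed in when it is done.

```bash
mkdir -p pics; ls; python3 - <<'E'
from bench import env, monitor, eyes
import cv2,numpy as np
s=monitor.sense(); print(s)
for n in ["scene","top","wrist"]:
    f=eyes.grab_frame(n); cv2.imwrite(f"pics/{n}0.png",f["frame"][:,:,::-1]); print(n,f["mtx"].tolist(),np.round(f["view"],4).tolist())
print(env.hold_point_z)
E
```

```text
pics
{'clock': 0.0, 'joints': array([-1.51437169e+00,  3.13474127e-01,  1.49843348e+00,  3.30989042e-06,
        1.33099838e+00, -2.23403823e-01]), 'qvel': array([-0.00074254, -0.00042005, -0.00049788, -0.00057011, -0.00035474,
        0.00028838]), 'joint_efforts': array([-2.80685606e-05, -4.12265289e+01, -2.59740472e+01, -1.53611377e-04,
        4.17015268e-03, -9.85819746e-07]), 'position': array([ 0.14497264, -0.50432227,  0.23072409]), 'ee_rot': array([ 0.42574032,  0.56514172, -0.42502972,  0.56454384]), 'contact_force': array([-0.37590544,  0.69827683,  0.85648125]), 'ft_torque': array([-0.02126393, -0.01055601, -0.00354592]), 'finger_gap': 1.004978639502958}
scene [[525.8314173526912, 0.0, 282.7983701255767], [0.0, 525.8314173526912, 207.69289453227557], [0.0, 0.0, 1.0]] [[0.9286, -0.3701, 0.0248, -0.6156], [-0.1735, -0.4925, -0.8528, 0.056], [0.3279, 0.7877, -0.5216, 1.4625], [0.0, 0.0, 0.0, 1.0]]
top [[394.4969071303178, 0.0, 282.22811343850327], [0.0, 394.4969071303178, 207.81025004068798], [0.0, 0.0, 1.0]] [[0.0236, -0.9996, -0.0166, -0.1551], [-0.9943, -0.0218, -0.1045, 0.5721], [0.1041, 0.0189, -0.9944, 0.8735], [0.0, 0.0, 0.0, 1.0]]
wrist [[364.62652703774967, 0.0, 281.9404284593354], [0.0, 364.62652703774967, 215.51215504375338], [0.0, 0.0, 1.0]] [[0.2766, -0.961, -0.0011, -0.5253], [-0.9189, -0.2648, 0.2925, -0.0384], [-0.2814, -0.0799, -0.9563, 0.3795], [0.0, 0.0, 0.0, 1.0]]
0.0187
```

View pics/top0.png

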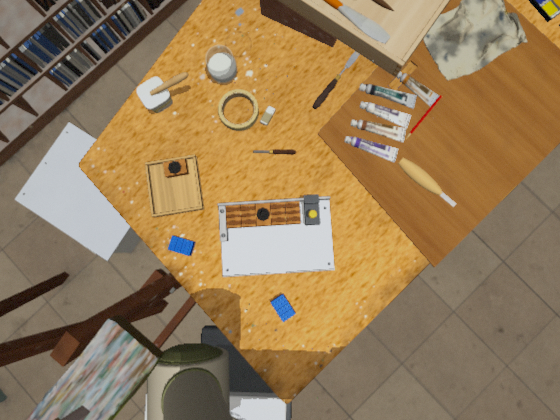

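View pics/scene0.png

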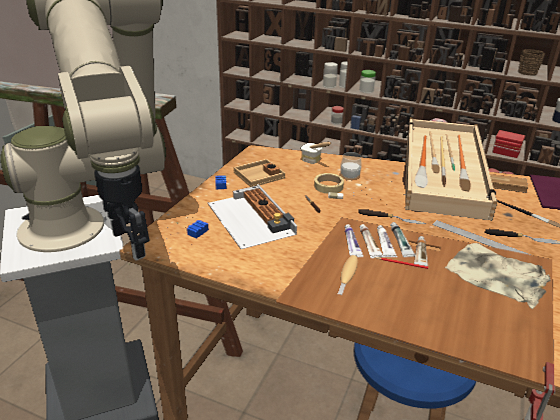

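View pics/wrist0.png

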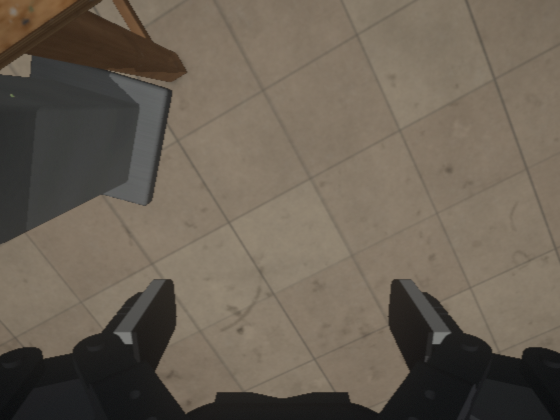

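```bash
cat > h.py <<'E'
from bench import env, kinematics, monitor, eyes, job
import cv2,numpy as np
from scipy.spatial.transform import Rotation as R
def px2w(f,u,v,z):
    K=f["mtx"];V=f["view"];d=V[:3,:3].T@np.linalg.solve(K,[u,v,1.]);c=-V[:3,:3].T@V[:3,3]
    return c+d*(z-c[2])/d[2]
def w2px(f,p):
    q=f["view"][:3,:3]@np.asarray(p)+f["view"][:3,3];q=f["mtx"]@q;return q[:2]/q[2]
def crop(f,name,u0,v0,u1,v1,s):
    c=f["frame"][v0:v1,u0:u1,::-1];cv2.imwrite(f"pics/{name}.png",cv2.resize(c,None,fx=s,fy=s,interpolation=cv2.INTER_CUBIC))
def st():
    s=monitor.sense();print("t%.2f"%s["clock"],"p",np.round(s["position"],4),"F",np.round(s["contact_force"],2),"gap%.3f"%s["finger_gap"]);return s
E
python3 - <<'E'
from h import *
f=eyes.grab_frame("top")
np.savez("top0.npz",**f)
crop(f,"top_gal",210,185,340,285,6)
crop(f,"top_tray",140,145,210,260,5)
E
```

```text
(no output)
```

View pics/top_gal.png

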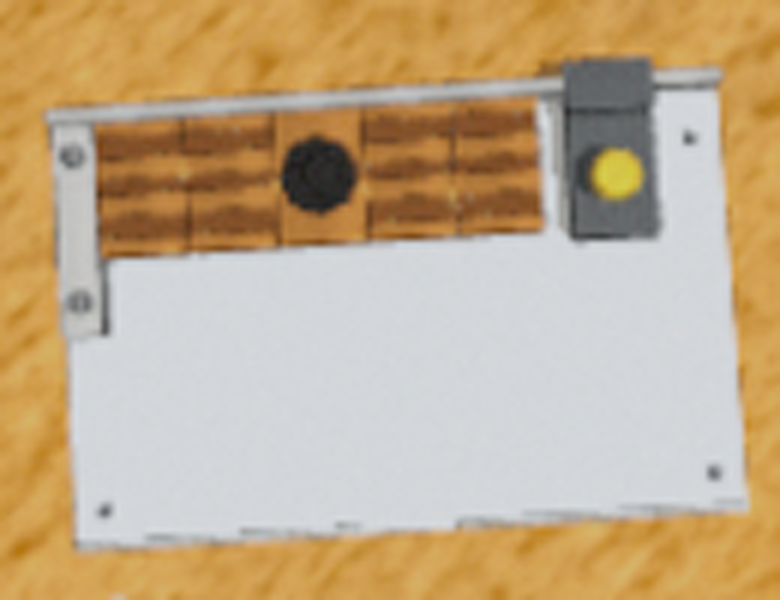

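View pics/top_tray.png

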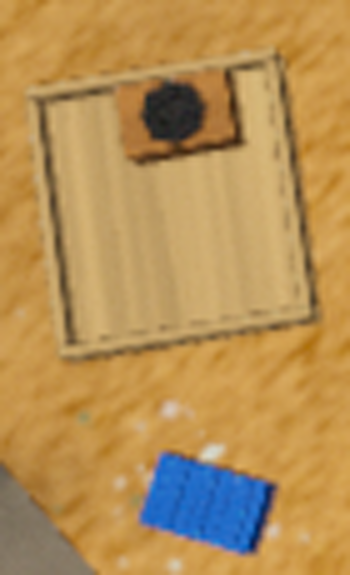

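```bash
python3 - <<'E'
from h import *
f=dict(np.load("top0.npz"))
P=lambda cu,cv,z:px2w(f,210+cu/6-.42,185+cv/6-.42,z)[:2]
# rail top ends z .031
a=P(50,115,.031);b=P(720,72,.031)
# near bed corners lip z .009
c=P(78,548,.009);d=P(748,510,.009)
print("rail L,R",a,b,np.linalg.norm(a-b));print("lip",c,d,np.linalg.norm(c-d))
print("yaw rail",np.degrees(np.arctan2(*(-(b-a)[[0]]*-1,)[0:1],)) if 0 else np.degrees(np.arctan2((a-b)[1],(a-b)[0])-np.pi/2),np.degrees(np.arctan2((c-d)[1],(c-d)[0])-np.pi/2))
print("centre",(a+b+c+d)/4)
print("rosette",P(319,175,.029),"post",P(616,174,.053))
T=lambda cu,cv,z:px2w(f,140+cu/5-.4,145+cv/5-.4,z)[:2]
q=[T(30,93,.022),T(280,52,.022),T(318,318,.022),T(63,356,.022)]
print("tray",q,np.mean(q,axis=0),[np.linalg.norm(q[i]-q[(i+1)%4]) for i in range(4)])
e=q[0]-q[1];e2=q[3]-q[2]
print(np.degrees(np.arctan2(e[1],e[0]))-90,np.degrees(np.arctan2(e2[1],e2[0]))-90)
print("spare",T(175,110,.032))
E
```

```text
rail L,R [0.58141618 0.00540911] [ 0.60343314 -0.24955445] 0.25591241191904546
lip [ 0.41705171 -0.00812011] [ 0.43774734 -0.26434241] 0.25705675389457994
yaw rail 4.935439200689302 4.617878867855411
centre [ 0.50991209 -0.12915197]
rosette [ 0.56089183 -0.0978442 ] post [ 0.56157762 -0.20937651]
tray [array([0.67438348, 0.18100544]), array([0.69629346, 0.06422365]), array([0.57132394, 0.04073964]), array([0.55107991, 0.15823059])] [0.6232702  0.11104983] [np.float64(0.11881932778875444), np.float64(0.12715691583224786), np.float64(0.11922224781730044), np.float64(0.12538925436113216)]
10.62600632640553 9.776237552967714
spare [0.66560136 0.10925513]
```

```bash
cat >> h.py <<'E'
def quat(th):  # tool down, jaw axis along world angle th
    z=np.array([np.cos(th),np.sin(th),0]);x=np.array([0,0,-1.]);y=np.cross(z,x)
    return R.from_matrix(np.column_stack([x,y,z])).as_quat()
E
python3 - <<'E'
from h import *
s=monitor.sense();Rm=R.from_quat(s["ee_rot"]).as_matrix();print(np.round(Rm,3))
V=eyes.grab_frame("wrist")["view"];c=-V[:3,:3].T@V[:3,3]
print("cam in tool",Rm.T@(c-s["position"]),"axis in tool",Rm.T@V[2,:3])
g=np.radians(4.8);t=np.radians(10.2)
for n,p,a in [("press",(.56,-.098,.1),g),("press",(.56,-.098,.1),g+np.pi),("grasp",(.47,-.1,.1),g+np.pi/2),("grasp",(.47,-.1,.1),g-np.pi/2),("tray",(.596,.106,.1),t+np.pi/2),("tray",(.596,.106,.1),t-np.pi/2),("knee",(.55,-.25,.05),g),("knee",(.55,-.25,.05),g+np.pi)]:
    q=kinematics.ik(list(p),quat(a)); print(n,None if q is None else np.round(q,2))
E
```

```text
[[-0.     0.961  0.276]
 [ 0.001  0.276 -0.961]
 [-1.     0.    -0.001]]
cam in tool [-0.14275757  0.07458306  0.00072051] axis in tool [ 9.56185087e-01 -2.92762812e-01  1.21503385e-04]
press [-0.38  0.54  1.53 -0.    1.08 -0.46]
press [-0.38  0.54  1.53 -0.    1.08  2.68]
grasp [-0.45  0.37  1.8  -0.    0.98 -2.11]
grasp [-0.45  0.37  1.8  -0.    0.98  1.03]
tray [-0.02  0.61  1.4  -0.    1.13 -1.77]
tray [-0.02  0.61  1.4  -0.    1.13  1.38]
knee [-0.62  0.67  1.44 -0.    1.03 -0.7 ]
knee [-0.62  0.67  1.44 -0.    1.03  2.44]
```

```bash
python3 - <<'E'
from h import *
g=np.radians(4.8)
env.reach([.55,-.06,.30],quat(g-np.pi/2)); env.close_gripper(40) if 0 else None
st()
f=eyes.grab_frame("wrist");np.savez("w1.npz",**f);cv2.imwrite("pics/w1.png",f["frame"][:,:,::-1])
E
```

```text
t2.42 p [ 0.5499 -0.0607  0.2999] F [-0.56 -0.32  0.65] gap0.997
```

View pics/w1.png

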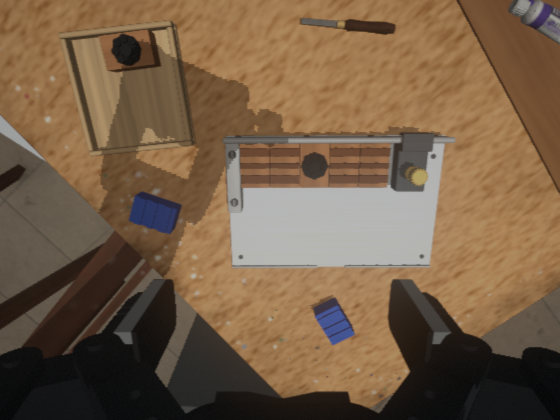

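```bash
python3 - <<'E'
from h import *
f=dict(np.load("w1.npz"))
crop(f,"w1a",215,125,345,215,6);crop(f,"w1b",330,125,460,275,4);crop(f,"w1c",55,15,200,160,4)
E
```

```text
(no output)
```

View pics/w1a.png

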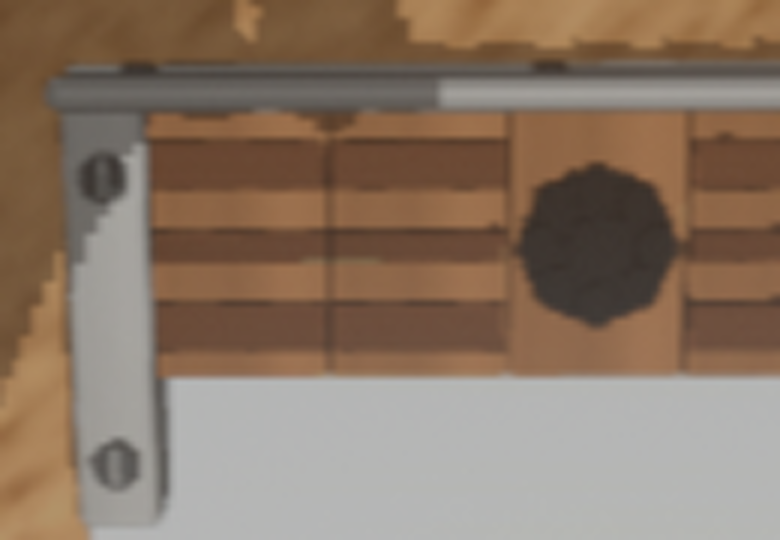

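View pics/w1b.png

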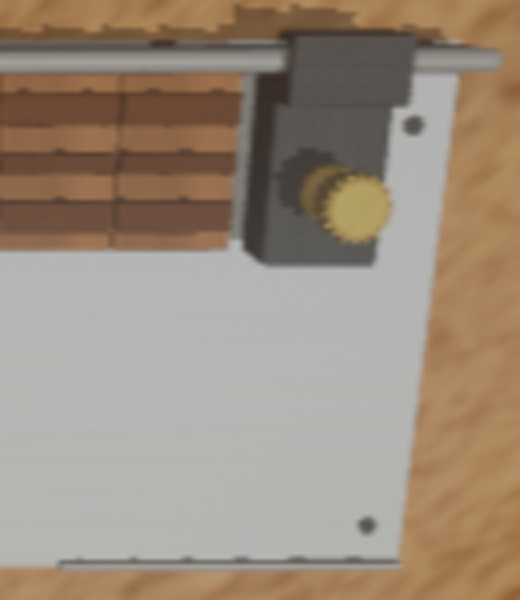

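View pics/w1c.png

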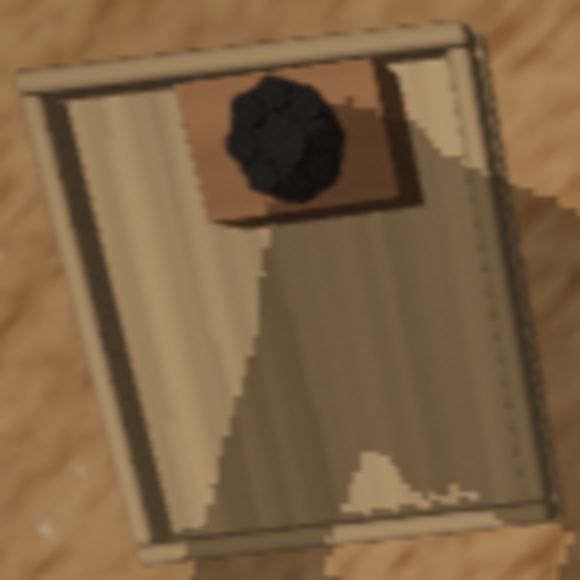

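```bash
python3 - <<'E'
from h import *
f=dict(np.load("w1.npz"))
A=lambda u,v,z:px2w(f,215+u/6-.42,125+v/6-.42,z)[:2]
B=lambda u,v,z:px2w(f,330+u/4-.4,125+v/4-.4,z)[:2]
C=lambda u,v,z:px2w(f,55+u/4-.4,15+v/4-.4,z)[:2]
g1=[A(200,110,.031),A(760,110,.031),B(30,73,.031),B(470,71,.031)]
print("rail inner",g1, [np.degrees(np.arctan2((g1[i]-g1[3])[1],(g1[i]-g1[3])[0]))-90 for i in (0,1)])
l=[A(200,375,.0255),A(660,375,.0255),B(20,249,.0255),B(220,249,.0255)];print("line near edge",l,np.degrees(np.arctan2((l[0]-l[3])[1],(l[0]-l[3])[0]))-90)
# galley frame
def fit(g):
    th=np.radians(g);ex=np.array([np.cos(th),np.sin(th)]);ey=np.array([-ex[1],ex[0]]);return ex,ey
ex,ey=fit(4.8)
print("x of rail",[p@ex for p in g1],"near",[p@ex for p in l])
print("lip near outer",[B(60,568,.009)@ex,B(390,568,.009)@ex])
print("y: block gaps",[A(u,330,.0255)@ey for u in (160,330,508,684)],[B(u,210,.0255)@ey for u in (114,229)])
print("head face",A(157,330,.027)@ey,A(147,130,.027)@ey,"bed right edge",B(455,100,.003)@ey,B(402,550,.003)@ey)
print("rosette c",A(598,243,.029)@ex,A(598,243,.029)@ey)
print("post",B(357,208,.053)@ex,B(357,208,.053)@ey,"knee right top",B(376,260,.026)@ey,B(390,110,.026)@ey,"knee left",B(268,265,.026)@ey)
c=[C(17,72,.022),C(468,25,.022),C(555,515,.022),C(140,560,.022)]
print("tray",c,np.mean(c,axis=0),[np.linalg.norm(c[i]-c[(i+1)%4]) for i in range(4)])
d=c[0]-c[1];e=c[3]-c[2];k=c[0]-c[3];m=c[1]-c[2]
print([np.degrees(np.arctan2(*v[::-1]))-o for v,o in((d,90),(e,90),(k,0),(m,0))])
sp=[C(175,83,.0285),C(375,60,.0285),C(400,205,.0285),C(210,222,.0285)];print("spare",np.mean(sp,axis=0))
print(ex,ey)
E
```

```text
rail inner [array([ 0.57980732, -0.02101719]), array([ 0.58844203, -0.12450953]), array([ 0.58812737, -0.11990264]), array([ 0.59884383, -0.24175312])] [np.float64(4.929056397501526), np.float64(5.069981524136907)]
line near edge [array([ 0.52839946, -0.02340289]), array([ 0.53584738, -0.11267398]), array([ 0.53709335, -0.12430699]), array([ 0.54194983, -0.18251686])] 4.867641920366452
x of rail [np.float64(0.5760151769245865), np.float64(0.5759595931465427), np.float64(0.5760315283798983), np.float64(0.5765142206678896)] near [np.float64(0.5245879890083309), np.float64(0.5245397756037445), np.float64(0.5248079517255585), np.float64(0.5247765147618573)]
lip near outer [np.float64(0.415280855807027), np.float64(0.4152225145698542)]
y: block gaps [np.float64(-0.060042222483956256), np.float64(-0.09294559963579721), np.float64(-0.1273975072696976), np.float64(-0.16146245187370986)] [np.float64(-0.19556725932924812), np.float64(-0.22888761847154793)]
head face -0.05963374713965479 -0.05903865914562536 bed right edge -0.3001591084164168 -0.3016720312439257
rosette c 0.5509043424899285 -0.14407645419394502
post 0.5422087340604549 -0.2554548629221469 knee right top -0.2729615093368779 -0.2719975815432006 knee left -0.24152253006252059
tray [array([0.67596332, 0.18309327]), array([0.69685294, 0.0655496 ]), array([0.57318169, 0.04155068]), array([0.55051917, 0.16005001])] [0.62412928 0.11256089] [np.float64(0.1193854706693496), np.float64(0.12597827204232603), np.float64(0.12064692726951527), np.float64(0.12754303458336208)]
[np.float64(10.077275869419154), np.float64(10.826854442020803), np.float64(10.408812524562864), np.float64(10.981989660391354)]
spare [0.664004   0.11007759]
[0.99649286 0.08367784] [-0.08367784  0.99649286]
```

```bash
cat >> h.py <<'E'
G=np.radians(4.87);ex=np.array([np.cos(G),np.sin(G)]);ey=np.array([-ex[1],ex[0]])
GX,GY=.4982,-.1714  # galley origin along ex,ey (rotated by 4.87 recheck)
_o=np.array([.4982*np.cos(np.radians(4.8))+.1714*np.sin(np.radians(4.8)), .4982*np.sin(np.radians(4.8))-.1714*np.cos(np.radians(4.8))])
def gal(x,y,z): return list(_o+x*ex+y*ey)+[z]
def ingal(p): d=np.asarray(p)[:2]-_o; return np.array([d@ex,d@ey])
E
python3 - <<'E'
from h import *
print(gal(.0527,.0272,0), gal(0,0,0))
env.close_gripper(40)
env.reach(gal(.0527,.0272,.06),quat(G));st()
env.movel(gal(.0527,.0272,.037),velocity=.06);env.hold(.3)
s=st();np.save("F0.npy",s["contact_force"])
print(env.movel(gal(.0527,.0272,.024),velocity=.006,guard=3.0));st();env.hold(.2);st()
f=eyes.grab_frame("wrist");cv2.imwrite("pics/w2.png",f["frame"][:,:,::-1])
E
```

```text
[np.float64(0.5609957215472757), np.float64(-0.09753479126291045), 0] [np.float64(0.5107951248252619), np.float64(-0.12911057452720548), 0]
t4.68 p [ 0.5614 -0.0976  0.0605] F [ 0.15 -0.46  0.63] gap-0.003
t5.52 p [ 0.5611 -0.0976  0.0373] F [-0.28  0.13 -0.19] gap0.002
True
t6.86 p [ 0.561  -0.0975  0.0288] F [-0.98  0.43  4.49] gap0.001
t7.06 p [ 0.561  -0.0975  0.0288] F [-1.02 -0.27  5.92] gap0.001
```

View pics/w2.png

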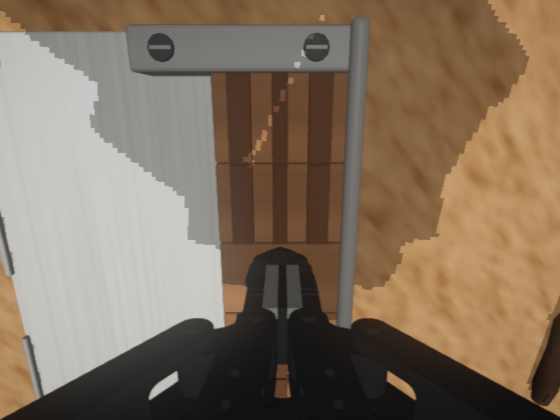

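```bash
cat >> h.py <<'E'
def favg(n=8):
    a=[]
    for _ in range(n): env.hold(.02);a.append(monitor.sense()["contact_force"])
    return np.mean(a,axis=0)
E
python3 - <<'E'
from h import *
F=favg();print("F",F)
z=monitor.sense()["position"][2]
zc=z
for d in (.006,.02,.045,.07,.092):
    env.movel(gal(.0527-d,.0272,zc),velocity=.03)
    F=favg(5);p=monitor.sense()["position"];print(d,"F",np.round(F,2),"g",ingal(p),"z",p[2],zc)
    if d==.006:
        f=eyes.grab_frame("wrist");cv2.imwrite("pics/w3.png",f["frame"][:,:,::-1])
    if not 4.5<F[2]<6.5:
        zc-=np.clip((5.5-F[2])/15e3,-.0003,.0003)
    if F[2]<2.0: print("lost");break
f=eyes.grab_frame("wrist");cv2.imwrite("pics/w4.png",f["frame"][:,:,::-1])
f=eyes.grab_frame("top");crop(f,"t4",210,185,340,285,6)
st()
E
```

```text
F [-0.6436973   0.18632475  5.61738979]
0.006 F [-1.8  -0.14  4.87] g [0.04650499 0.02716882] z 0.028824376545887615 0.028763301508845047
0.02 F [-1.83 -0.16  6.04] g [0.0323209  0.02721978] z 0.02872658470608624 0.028763301508845047
0.045 F [-0.9  -0.58  6.25] g [0.0074596  0.02720581] z 0.028715092154351547 0.028763301508845047
0.07 F [ 0.6  -0.27  5.77] g [-0.01772261  0.02722377] z 0.028735349565429957 0.028763301508845047
0.092 F [ 0.42 -0.29  5.96] g [-0.03991888  0.02727366] z 0.028726668120882277 0.028763301508845047
t11.62 p [ 0.4687 -0.1053  0.0287] F [ 1.04 -0.22  6.06] gap0.001
```

View pics/w4.png

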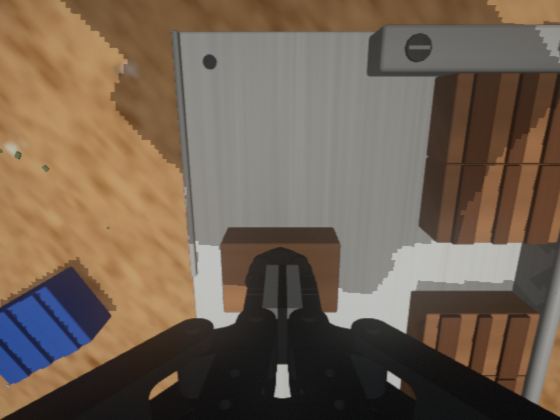

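View pics/t4.png

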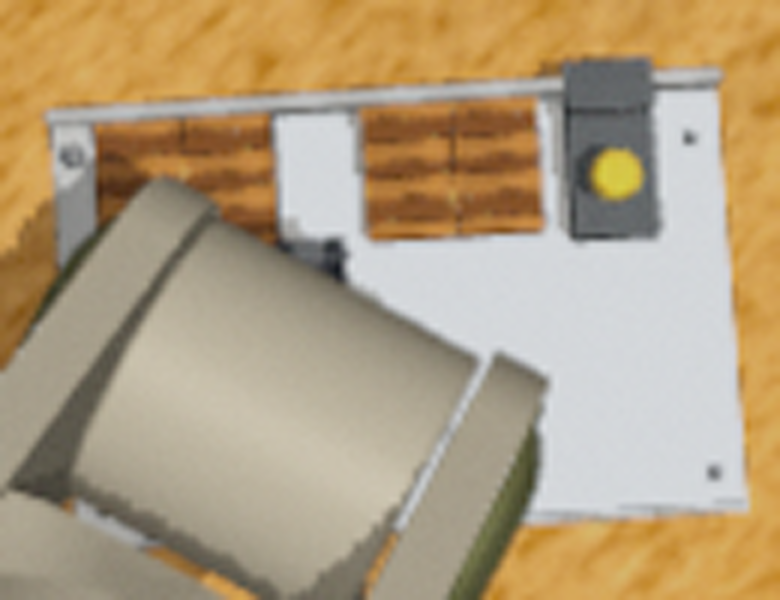

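```bash
python3 - <<'E'
from h import *
env.movel(gal(-.040,.0272,.06),velocity=.08)
env.release()
env.reach(gal(-.040,.0272,.15),quat(G-np.pi/2))
f=eyes.grab_frame("wrist");np.savez("w5.npz",**f);cv2.imwrite("pics/w5.png",f["frame"][:,:,::-1])
st()
E
```

```text
t14.39 p [ 0.4685 -0.1054  0.1498] F [ 0.22 -0.06  0.45] gap1.003
```

View pics/w5.png

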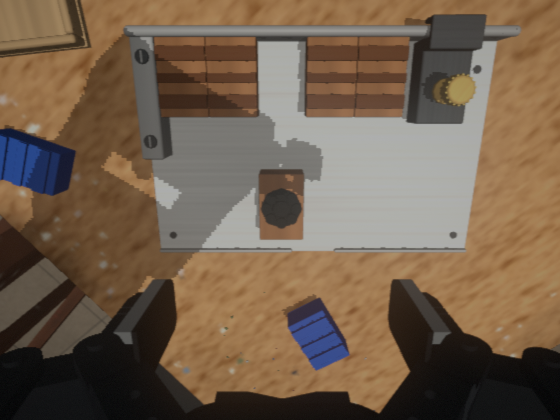

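```bash
python3 - <<'E'
from h import *
f=dict(np.load("w5.npz"));crop(f,"w5c",230,100,340,250,5)
E
```

```text
(no output)
```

View pics/w5c.png

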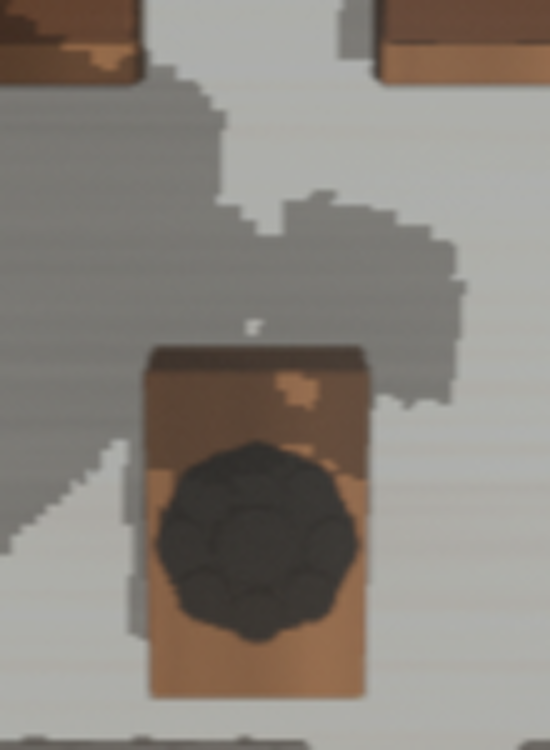

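```bash
python3 - <<'E'
from h import *
f=dict(np.load("w5.npz"))
D=lambda u,v,z=.0255:ingal(px2w(f,230+u/5-.4,100+v/5-.4,z))
q=[D(145,371),D(370,371),D(151,697),D(366,697)];print(np.round(q,4),np.mean(q,axis=0),"line",D(70,85),D(450,85))
E
```

```text
[[-0.0149  0.0438]
 [-0.0149  0.0105]
 [-0.0664  0.0438]
 [-0.0663  0.0102]] [-0.04062718  0.02708868] line [0.02594543 0.05373214] [ 2.60212132e-02 -7.98338084e-06]
```

```bash
python3 - <<'E'
from h import *
p=(-.0405,.0271)
env.movel(gal(*p,.03),velocity=.12)
print(env.movel(gal(*p,.0075),velocity=.03,guard=6)); st()
env.close_gripper(30);st()
env.movel(gal(*p,.012),velocity=.03);st()
env.movel(gal(*p,.09),velocity=.1);st()
f=eyes.grab_frame("wrist");np.savez("w6.npz",**f);cv2.imwrite("pics/w6.png",f["frame"][:,:,::-1])
E
```

```text
False
t16.44 p [ 0.4682 -0.1056  0.0076] F [-0.34 -0.24 -0.05] gap0.997
t16.97 p [ 0.4683 -0.1056  0.0077] F [ 0.4  -0.57  2.86] gap0.388
t17.27 p [ 0.4682 -0.1056  0.0122] F [ 0.52 -0.79 -0.54] gap0.392
t18.20 p [ 0.4678 -0.1054  0.0894] F [-0.26  0.06 -0.68] gap0.391
```

View pics/w6.png

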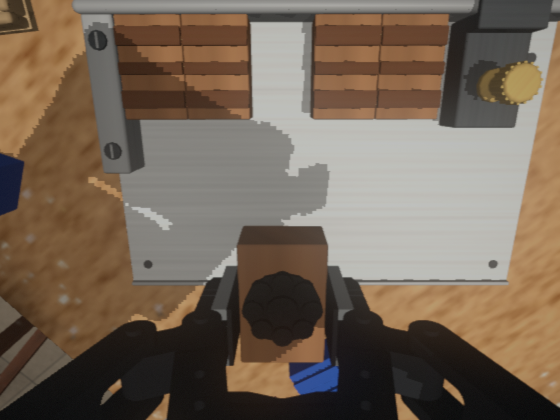

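```bash
python3 - <<'E'
from h import *
T=np.radians(10.5);tx=np.array([np.cos(T),np.sin(T)]);c=np.array([.6237,.1118])-.027*tx
P=lambda z:list(c)+[z]
q=quat(T-np.pi/2)
env.reach(P(.10),q);st()
env.movel(P(.03),velocity=.1);st()
f=eyes.grab_frame("wrist");cv2.imwrite("pics/w7.png",f["frame"][:,:,::-1])
print(env.movel(P(.0095),velocity=.012,guard=3.5));st()
E
```

```text
t19.23 p [0.5968 0.1057 0.0997] F [-0.44 -0.23 -0.37] gap0.393
t20.07 p [0.5976 0.1068 0.0306] F [ 0.01 -0.02 -0.22] gap0.390
True
t21.58 p [0.5972 0.1069 0.0107] F [-0.55  0.1   5.89] gap0.389
```

View pics/w7.png

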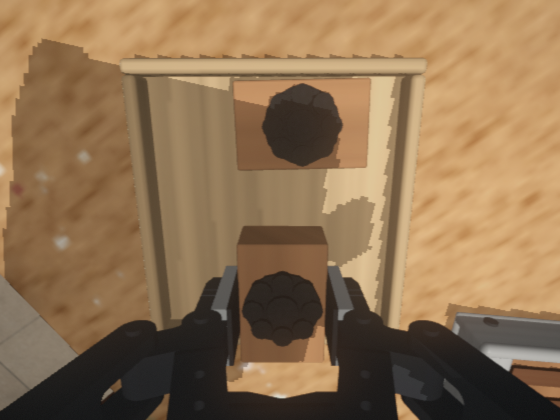

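```bash
python3 - <<'E'
from h import *
env.release();st()
p=monitor.sense()["position"]
env.movel([p[0],p[1],.13],velocity=.1);st()
f=eyes.grab_frame("wrist");cv2.imwrite("pics/w8.png",f["frame"][:,:,::-1])
E
```

```text
t22.14 p [0.5965 0.1069 0.0099] F [-0.23  0.11 -0.09] gap1.001
t23.49 p [0.5962 0.1069 0.1293] F [ 0.46 -0.28 -0.14] gap0.999
```

View pics/w8.png

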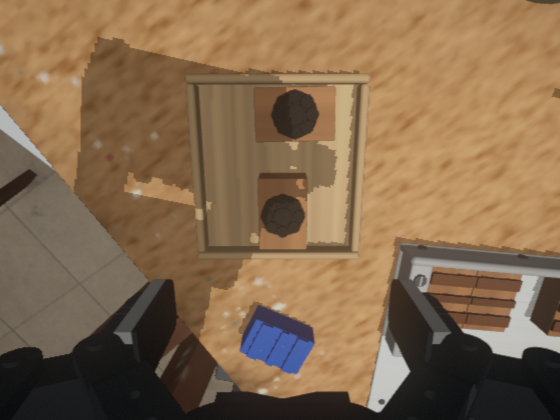

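```bash
python3 - <<'E'
from h import *
f=eyes.grab_frame("wrist");np.savez("w8.npz",**f);crop(f,"w8c",180,65,380,265,4)
E
```

```text
(no output)
```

View pics/w8c.png

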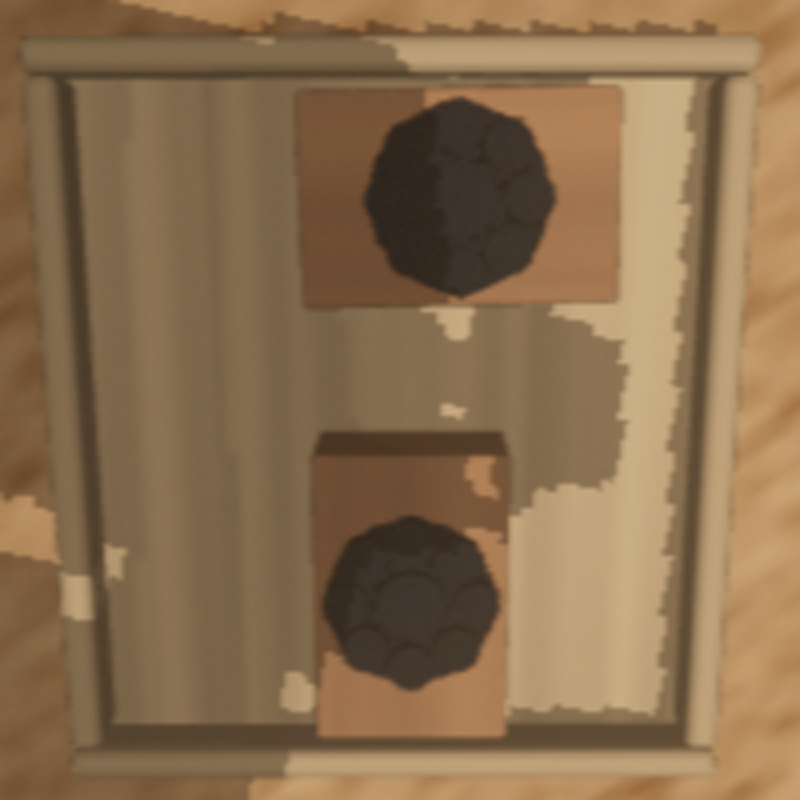

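```bash
python3 - <<'E'
from h import *
f=dict(np.load("w1.npz"));B=lambda u,v,z:ingal(px2w(f,330+u/4-.4,125+v/4-.4,z))
print("knee near edge",B(376,262,.026),B(268,265,.026))
env.close_gripper(60)
env.reach(gal(.048,-.133,.10),quat(G));st()
f=eyes.grab_frame("wrist");cv2.imwrite("pics/w9.png",f["frame"][:,:,::-1])
E
```

```text
knee near edge [ 0.02265554 -0.10165712] [ 0.02181188 -0.07014923]
t26.16 p [ 0.5701 -0.2571  0.1001] F [0.45 0.54 0.03] gap0.004
```

View pics/w9.png

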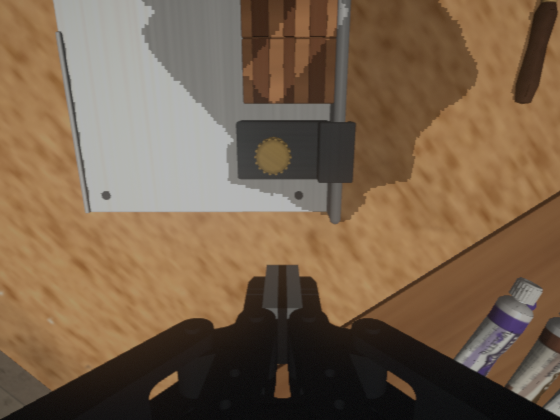

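```bash
python3 - <<'E'
from h import *
x=.049
env.movel(gal(x,-.133,.05),velocity=.12)
print(env.movel(gal(x,-.133,.013),velocity=.05,guard=4));env.hold(.2);s=st()
F=favg();np.save("Fk.npy",F);print("base",F)
print(env.movel(gal(x,-.100,.013),velocity=.015,guard=2.0))
s=st();print(ingal(s["position"]), favg()@np.r_[ey,0])
E
```

```text
False
t27.87 p [ 0.571  -0.2575  0.0133] F [ 0.17  0.08 -0.35] gap0.002
base [-0.0228885  -0.13475605 -0.12731636]
True
t29.38 p [ 0.5689 -0.2359  0.0127] F [ 0.63 -0.69 -0.16] gap-0.001
[ 0.04883342 -0.11137146] 0.1012641297503752
```

```bash
python3 - <<'E'
from h import *
x=.049
for y in (-.104,-.090,-.080):
    h=env.movel(gal(x,y,.013),velocity=.02,guard=8.0)
    s=monitor.sense();print(h,ingal(s["position"]), favg(4)@np.column_stack([np.r_[ex,0],np.r_[ey,0],[0,0,1]]))
    if h:break
f=eyes.grab_frame("wrist");cv2.imwrite("pics/w10.png",f["frame"][:,:,::-1]);st()
E
```

```text
False [ 0.04908472 -0.10356598] [ 0.48992592  0.39294962 -0.43294907]
False [ 0.04900685 -0.08962288] [ 0.06345844 -0.27740045  0.55314569]
False [ 0.04900593 -0.07950078] [0.16675012 0.13418771 0.17200962]
t31.78 p [ 0.5664 -0.2043  0.013 ] F [-0.52 -0.36  0.13] gap0.001
```

View pics/w10.png

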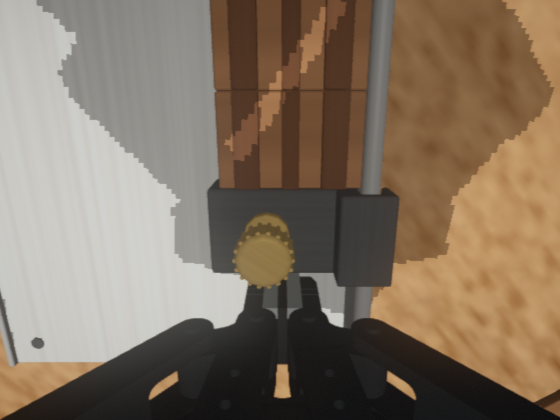

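```bash
python3 - <<'E'
from h import *
x=.049; eY=np.r_[ey,0]
b=np.load("Fk.npy")@eY
y=-.0795
log=[]
while y<-.060:
    y+=.0005 if y<-.0725 else .0002
    h=env.movel(gal(x,y,.013),velocity=.01,guard=9)
    F=-(monitor.sense()["contact_force"]@eY-b);Fs=None
    yy=ingal(monitor.sense()["position"])[1];log.append((round(y,4),round(yy,4),round(F,1),h))
    if F>5.0 or h: break
print(log);print(-(favg()@eY-b));st()
E
```

```text
[(-0.079, np.float64(-0.0791), np.float64(1.5), False), (-0.0785, np.float64(-0.0788), np.float64(2.3), False), (-0.078, np.float64(-0.0781), np.float64(3.6), False), (-0.0775, np.float64(-0.0775), np.float64(3.3), False), (-0.077, np.float64(-0.0769), np.float64(2.7), False), (-0.0765, np.float64(-0.0765), np.float64(3.2), False), (-0.076, np.float64(-0.076), np.float64(3.3), False), (-0.0755, np.float64(-0.0755), np.float64(3.0), False), (-0.075, np.float64(-0.075), np.float64(1.9), False), (-0.0745, np.float64(-0.0744), np.float64(3.1), False), (-0.074, np.float64(-0.0739), np.float64(2.9), False), (-0.0735, np.float64(-0.0734), np.float64(3.5), False), (-0.073, np.float64(-0.073), np.float64(3.2), False), (-0.0725, np.float64(-0.0724), np.float64(2.7), False), (-0.0723, np.float64(-0.0723), np.float64(4.0), False), (-0.0721, np.float64(-0.0721), np.float64(2.4), False), (-0.0719, np.float64(-0.0719), np.float64(2.1), False), (-0.0717, np.float64(-0.0717), np.float64(3.7), False), (-0.0715, np.float64(-0.0715), np.float64(3.1), False), (-0.0713, np.float64(-0.0713), np.float64(3.2
[... 514 characters left out ...]
 (-0.0693, np.float64(-0.0693), np.float64(3.7), False), (-0.0691, np.float64(-0.0691), np.float64(3.6), False), (-0.0689, np.float64(-0.0689), np.float64(3.2), False), (-0.0687, np.float64(-0.0687), np.float64(3.0), False), (-0.0685, np.float64(-0.0685), np.float64(3.3), False), (-0.0683, np.float64(-0.0683), np.float64(3.6), False), (-0.0681, np.float64(-0.0681), np.float64(2.4), False), (-0.0679, np.float64(-0.0679), np.float64(3.1), False), (-0.0677, np.float64(-0.0677), np.float64(3.4), False), (-0.0675, np.float64(-0.0676), np.float64(4.0), False), (-0.0673, np.float64(-0.0675), np.float64(6.4), False)]
4.673807881896366
t41.92 p [ 0.5654 -0.1923  0.013 ] F [ 1.16 -4.71  0.33] gap0.001
```

```bash
python3 - <<'E'
from h import *
x=.049; eY=np.r_[ey,0]
b=np.load("Fk.npy")@eY
y=-.0673
for i in range(20):
    y+=.0002
    env.movel(gal(x,y,.013),velocity=.01)
    F=-(favg(5)@eY-b)
    print(round(y,4),np.round(ingal(monitor.sense()["position"]),4),round(F,1))
    if F>12.6: break
st()
E
```

```text
-0.0671 [ 0.049  -0.0675] 5.8
-0.0669 [ 0.049  -0.0675] 6.6
-0.0667 [ 0.049  -0.0675] 7.3
-0.0665 [ 0.049  -0.0675] 8.2
-0.0663 [ 0.049  -0.0675] 9.4
-0.0661 [ 0.0491 -0.0675] 10.5
-0.0659 [ 0.049  -0.0675] 11.3
-0.0657 [ 0.0491 -0.0674] 11.7
-0.0655 [ 0.049  -0.0675] 13.3
t44.92 p [ 0.5654 -0.1922  0.0131] F [  0.85 -13.41  -2.14] gap-0.003
```

```bash
python3 - <<'E'
from h import *
x=.049; eY=np.r_[ey,0]; b=np.load("Fk.npy")@eY
env.movel(gal(x,-.0654,.013),velocity=.01);print(-(favg(10)@eY-b))
env.movel(gal(x,-.085,.013),velocity=.05)
env.movel(gal(x,-.095,.10),velocity=.12)
env.reach(gal(.03,.03,.25),quat(G-np.pi/2));st()
f=eyes.grab_frame("wrist");np.savez("w11.npz",**f);cv2.imwrite("pics/w11.png",f["frame"][:,:,::-1]);
E
```

```text
13.518829807807212
t48.29 p [ 0.5381 -0.0968  0.2494] F [ 0.26 -0.36  0.23] gap0.001
```

View pics/w11.png

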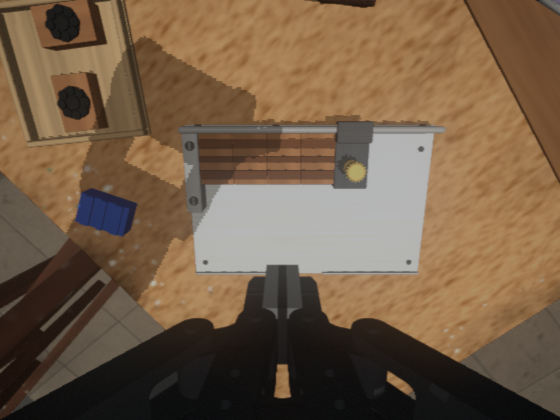

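```bash
python3 - <<'E'
from h import *
f=dict(np.load("w11.npz"));crop(f,"w11c",175,110,385,200,3.8)
E
```

```text
(no output)
```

View pics/w11c.png

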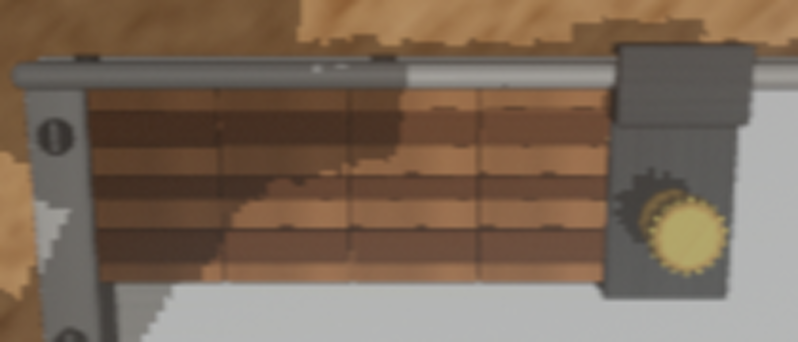

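Four bars stand closed up between the head (crop 90,180) and the knee (605,200). Their near edges run in one straight line along the rail, with no gaps. Both rosettes lie flat in the tray, at about (62,22) and (73,102) in the full picture. The arm is clear of everything, so I'm handing in.

```bash
python3 - <<'E'
from h import *
print(job.hand_in());st()
E
```

```text
the job is handed in; nothing more can be done
None
the job is handed in; nothing more can be done
```

The job is done and handed in at about 48 s of the 72 s allowed; no verdict was reported.

- **Rosette out of the line:** I felt its top about 26 mm above the bed and slid it out under 5–6 N. It stopped about 41 mm clear of the line, and its neighbours did not visibly move.
- **Into the tray:** I gripped it across its width and set it down on contact in the free near half. The pictures show it lying flat beside the spare, which looks undisturbed.
- **Knee:** I pushed it up until the force rose, at an estimated reading of 0.049–0.050 (about 0.048 expected). That estimate assumes half a pad's width for the finger offset. I then pressed on to about 13.5 N, backed off and lifted clear.

The last picture shows the four bars with no gaps between head and knee, straight along the rail. No check failed. One 2 N guard stop while approaching the knee may have been sensor noise. The average force read about 0 N afterwards, so I carried on.

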